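# Clamp the upturned copper dish in the swing-strap fixture

## Robot

A 6-joint arm with a two-finger parallel gripper is mounted at the origin on the work surface. World frame = base frame: x ahead of the robot, y to its left, z up, the work surface at z = 0. Lengths are in m, angles in degrees, forces in N, time in s.
With the tool pointing down it reaches from about 0.3 to 0.75 m from the base axis. Payload 8.5 kg.
Tool frame: the origin (TCP) lies between the finger pads; the fingertips stand 17 mm ahead of it and the grasp point (between the pads) lies 2 mm behind it; z points along the fingers, y is the direction in which the jaws open and shut (so a half turn about z gives the same grasp; the last joint's range is limited). The gripper opens to 85 mm and grips with 20 to 120 N. Pads are 22 mm wide; open, the fingers measure 114 mm over their backs; the gripper's body (76 mm by 85 mm) begins 54 mm behind the grasp point. The pads swing forward as they close: fully open they stand 13 mm farther back than shut.
Start: joints at [-77.195, 21.807, 74.336, -0, 83.858, -12.336], TCP at [0.234, -0.498, 0.248] pointing down, gripper open.
Joint ranges: [-178.18, 178.18], [-50.72, 133.34], [12.68, 142.11], [-81.47, 261.47], [9.98, 163.14], [-165.26, 165.26]. Speed limits (degrees/s): [136.94, 136.94, 180, 180, 180, 180].

## Interface

Orientations are given as a 3x3 rotation matrix whose columns are the frame's x, y, z axes.
In Python, from rig import readout, eyes, env gives the robot as it stands.
- The arm moves only by the tool arm_command, never from a script. Its argument "rows" is text: rows parted by semicolons, each of 7 numbers parted by spaces: the closure, from 0 (fully open) to 1 (shut), then the shift along the tool's x, y, z in mm, then the turn, a rotation vector about the tool's x, y, z in degrees. In form: grip dx dy dz rx ry rz; .... A call has 1 to 5 rows; each row shifts and turns the commanded pose from where the row before left it, along the tool's axes as they then stand; what a row does not reach is not made up. A row lasts 1/12 s, in which the tool goes at most 41.7 mm and 7.16 degrees, less where a joint would pass 70% of its speed; a pose out of reach is approached as far as the arm can. A call with a gripper value outside its range is refused whole. The fingers move at their own pace and stop on an object; "squeeze" is the grip in N (left out, the last holds). Time passes only in rows, so rows that do not move let the fingers close. It gives the time, the measured TCP pose, the force and the opening at its end, in the units of the state.
- readout.observe(): the state, without advancing time (a new reading comes with each control period).
- eyes.get_image(name): name is "scene" or "top"; returns the picture (384x512x3 uint8, red, green, blue); there is no depth.
- eyes.camera_model(name): a dict with "mtx" (3x3 intrinsics, pixels), "k1" (the pictures are not rectified: a ray, as slopes to the right and down, at radius r is drawn at 1 + k1 r^2 times it, then the intrinsics apply), "view" (4x4, takes a point from world to camera coordinates). Camera axes: x right, y up, looking along -z (the intrinsics and any distortion apply to the point x, -y, -z); pixel columns grow to the right and rows downward; lengths in m; the calibration is good to about 2 mm. A picture is of the moment at which its call begins. camera_model takes no time and is no camera call.
- env.close_job(): hands the job in, once; it reports no verdict.
The state is a dict: "time_s": time; "q": joint angles; "qvel": joint speeds; "joint_efforts": joint torques, N m; "position": TCP position; "tool_rot": TCP orientation; "ft_force": force on the tool from outside, world axes, zero at the start; "wrist_torque": the same for the moment, N m; "grip_width": finger opening in m.
Only numpy, scipy, OpenCV 4.12 (cv2) and the standard library are available. Lean on these libraries where they do the work, as an engineer would, in place of code of your own. Each camera call takes 0.05 s, during which the arm holds its last target. There are 200 camera calls.

## Task

Clamp the upturned copper dish in its fixture for planishing: push the steel clamp strap round with a finger until it rests against its stop pin above the dish, and only then push the raised cam lever all the way down so that the pad bears on the dish. Only push with the fingers: do not pick up or shift the dish, and leave the coffee pot, the finial, the spare dish and the hammer where they are.

Things in the scene. Friction and masses are not known exactly. Their poses are not given: they have to be found in the camera images.
- fixture: Fixed steel clamping fixture. Origin: on the axis of the strap's upright post, at table level; z up. Its +y points from the post to the dish (nest centre at y = +140 mm). Base plate 130 mm (x) by 250 mm (y, from -40 to +210), 15 mm thick; post 28 mm across; the dish sits in a ring 118 mm across and 9 mm high on the plate. A stop pin 10 mm across, top 97 mm above the table, stands at x = -20, y = +68 mm, on the side of the strap away from where it opens.
- strap (a joint): Angle of the clamp strap about the vertical post axis, rad. 0 = home, along the fixture's +y over the dish, against the stop (end of travel); it grows as the strap swings open towards the fixture's +x (clockwise from above), up to 1.75; at 1.57 it points along +x. Starts 0.8 to 1.65. It stays where it is left (friction about 0.15 N m, so 1.5 N at 100 mm from the post). Push sideways on the bar to turn it. The cam lever turns with it.
- clamp_bar: The strap's bar: a flat steel bar 30 mm wide, 16 mm high and 185 mm long; origin on the post axis at the bar's underside, which is 85 mm above the table while the lever is up (about 6.5 mm lower with the lever down); z up, own +y along the bar. It runs from 25 mm behind the axis to 160 mm ahead of it. A rubber-faced pad 22 mm across hangs below it 140 mm from the axis, 19 mm down. Between 50 and 125 mm from the axis its sides are plain and free to push on.
- strap_end (a point): Middle of the strap's free end, 160 mm from the post axis, half-way up the bar.
- pad (a point): Centre of the pad's lower face, 66 mm above the table with the lever up (6 mm above the dish's foot).
- lever (a joint): Angle of the cam lever, rad: 0 = fully raised, 69 degrees (1.2 rad) above level; it grows as the lever goes down; 1.2 = fully down, level (end of travel). Starts 0 to 0.25. It stays where it is left (friction about 0.35 N m, so 4 N at 85 mm). Going down it lowers the strap by 5.6 mm per rad; the pad meets the dish at about 1.07.
- lever_pivot (a point): Lever's horizontal hinge axis, on the post axis 117 mm above the table, between two steel cheeks (34 mm over both, along the hinge, tops 129 mm above the table).
- lever_tip (a point): Centre of the lever's free end, 118 mm from the pivot. The lever points away from the strap: opposite to the bar's +y, and upwards while raised; its upper face then looks towards the strap's free end. Flat steel, 18 mm wide and 8 mm thick, with a paddle 28 mm wide, 34 mm long and 10 mm thick over its last 34 mm.
- dish: Loose upturned copper dish, the workpiece: 100 mm across at the rim below, 45 mm high, with a flat foot 44 mm across on top, 60 mm above the table. Origin: centre of its underside, on the plate 15 mm above the table.
- pot: Copper coffee pot, bystander: 104 mm across, 200 mm high, brass handle and spout reaching 90 mm either side. Origin: centre of its underside.
- finial: Small brass finial standing up, bystander: 40 mm across, 78 mm high. Origin: centre of its underside.
- spare_dish: A second copper dish like the workpiece, upturned on the bare table, bystander: 100 mm across, 45 mm high. Origin: centre of its underside.
- hammer: Hammer lying on the table, bystander, about 260 mm long and 26 mm high. Its x axis runs along it towards the head.
Mind the look-alikes: they are no part of the job. Leave any green or purple look-alike of the dish alone.

How it is judged (in metres and radians):
On the way, in this order (a step that is already met when the one before it is completed fails the run):
1. the strap is swung home over the dish, the lever still up (value of joint strap below 0.06 rad and value of joint lever below 0.6 rad), for 0.2 s.
2. the cam lever is pushed down and the pad bears on the dish (value of joint strap below 0.06 rad and value of joint lever above 1.12 rad and contact force between clamp_bar and dish above 2 N and horizontal distance between pad and dish below 0.014 m), for 0.2 s.
At the end, for the whole second after the job is handed in: Strap within 0.06 rad of home, lever past 1.12 rad (of 1.2), the pad pressing on the dish with more than 2 N and within 14 mm of its centre; the dish level, at rest and within 10 mm of its start; the pot, finial, spare dish and hammer within 25 mm of their starts (all of step 2 and angle between dish's own z axis and vertical below 0.08 rad and distance of dish from where it was at the start of the episode below 0.01 m and linear speed of dish below 0.02 m/s and distance of each of pot, finial, spare_dish, hammer from where it was at the start of the episode below 0.025 m); the robot touches nothing.
It fails at once if the lever is pushed down before the strap is home (value of joint lever above 0.6 rad and value of joint strap above 0.1 rad).
It fails at once if the dish is lifted, tipped or shifted (distance of dish from where it was at the start of the episode above 0.012 m or angle between dish's own z axis and vertical above 0.15 rad).
It fails at once if a bystander is lifted or displaced (distance of any of pot, finial, spare_dish, hammer from where it was at the start of the episode above 0.03 m).
It also fails if it takes over 51 s, if anything falls off the work surface, if the arm or the gripper's body presses on something with over 40 N, if the wrist force passes 120 N, or if a joint passes its speed limit or range.

## Working session

There is one attempt and no reset: what is moved stays moved. The work goes in short steps, Python scripts to look and compute and a tool call to move; the robot and the scene stay as the last step left them, time stands still between calls to the robot, and variables do not carry over. Pictures are saved under pics/ and viewed, about 8 in all and at most 12, crops included, and the job is handed in when it is done.

Besides the shell and the picture viewer there is one more tool, called after "Call:" by a JSON object that holds its "name" and its "arguments". arm_command: Moves the arm, as the interface text tells. Its arguments: {"type":"object","properties":{"rows":{"type":"string"},"squeeze":{"type":"number"}},"required":["rows"]}

```bash
mkdir -p pics
cat > h.py <<'E'
import numpy as np, cv2
from rig import readout, eyes, env
def snap(n,f):
    im=eyes.get_image(n); cv2.imwrite('pics/'+f,im[:,:,::-1]); return im
def proj(n,P):
    c=eyes.camera_model(n); P=np.atleast_2d(P); V=np.array(c['view']); p=P@V[:3,:3].T+V[:3,3]
    s=np.c_[p[:,0]/-p[:,2],-p[:,1]/-p[:,2]]; s=s*(1+c['k1']*(s**2).sum(1,keepdims=True))
    K=np.array(c['mtx']); return s@K[:2,:2].T+K[:2,2]
def atz(n,uv,z):
    from scipy.optimize import fsolve
    return np.r_[fsolve(lambda a:(proj(n,[a[0],a[1],z])[0]-uv),[0.45,0]),z]
E
python3 - <<'E'
from h import *
a=snap('scene','s0.png');b=snap('top','t0.png')
cv2.imwrite('pics/both.png',np.hstack([cv2.resize(a,(400,300)),cv2.resize(b,(400,300))])[:,:,::-1])
for n in('scene','top'):
    c=eyes.camera_model(n);V=np.array(c['view']);print(n,-V[:3,:3].T@V[:3,3],c['k1'],c['mtx'])
print(readout.observe())
E
```

```text
scene [1.13776009 0.40175646 0.89241386] 0.03597646953060101 [[367.60772882   0.         258.83668363]
 [  0.         367.60772882 195.52056681]
 [  0.           0.           1.        ]]
top [ 0.42063878 -0.01601038  1.2999919 ] -0.1180802966291252 [[399.04533749   0.         257.56698297]
 [  0.         399.04533749 197.76587784]
 [  0.           0.           1.        ]]
{'time_s': 0.1, 'q': array([-7.71948011e+01,  2.18384090e+01,  7.43796928e+01, -2.58423704e-04,
        8.38583886e+01, -1.23360792e+01]), 'qvel': array([-0.07377499, -0.10697246, -0.06147047, -0.02046367, -0.00861847,
       -0.01043114]), 'joint_efforts': array([ 3.14797937e-03, -4.49216795e+01, -2.31659567e+01, -2.44054554e-04,
        3.64152089e-03,  2.07792414e-05]), 'position': array([ 0.23360783, -0.49765568,  0.24776574]), 'tool_rot': array([[ 9.05262790e-01,  4.24851963e-01, -3.00260261e-04],
       [ 4.24851976e-01, -9.05261899e-01,  1.30081228e-03],
       [ 2.80838477e-04, -1.30514312e-03, -9.99999109e-01]]), 'ft_force': array([-0.75960969, -0.62638041, -0.45732001]), 'wrist_torque': array([ 0.00699092, -0.07472996,  0.02991249]), 'grip_width': 0.08479251659069773}
```

View pics/t0.png

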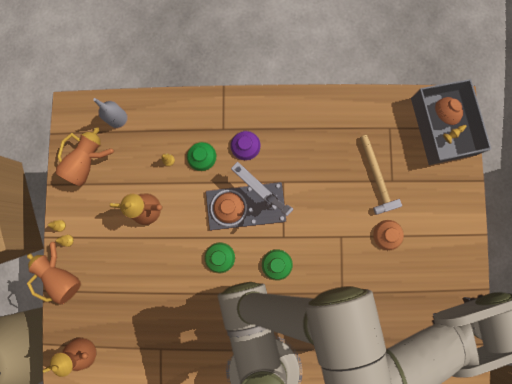

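View pics/s0.png

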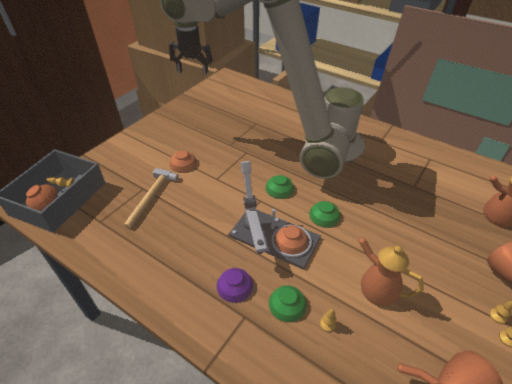

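The top view shows the dish in its ring at about (229,207) on the dark plate. The post is near (270,203), the bar runs up-left to (237,168), and the lever tip is at about (290,210). The copper dish at (389,235) is on bare table, so it is the spare. The green and purple ones are decoys. I'll confirm this in an enlarged crop.

Run:
```python
from h import *
a=cv2.imread('pics/t0.png')[150:240,195:315]; b=cv2.imread('pics/s0.png')[150:270,215:335]
cv2.imwrite('pics/c0.png',np.hstack([cv2.resize(a,(480,360),interpolation=3),cv2.resize(b,(320,320),interpolation=3)[:320].copy() if 0 else cv2.copyMakeBorder(cv2.resize(b,(320,320),interpolation=3),0,40,0,0,0)]))
```

```text
(no output)
```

View pics/c0.png

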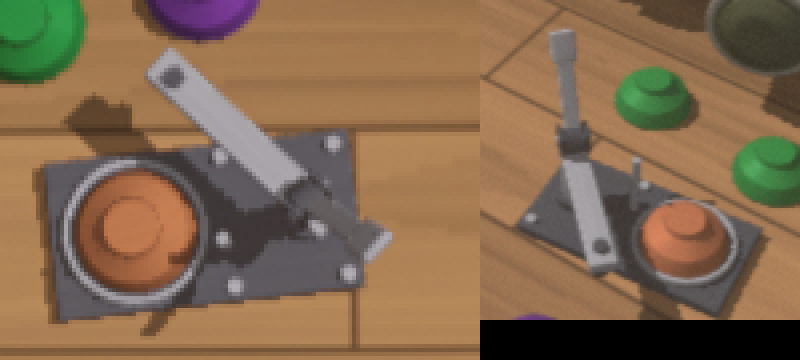

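```bash
cat >> h.py <<'E'
def fix2w(p,P):
    c,s=np.cos(p[2]),np.sin(p[2]); P=np.atleast_2d(P).astype(float)
    return np.c_[p[0]+c*P[:,0]-s*P[:,1],p[1]+s*P[:,0]+c*P[:,1],P[:,2]]
E
python3 - <<'E'
from h import *
from scipy.optimize import least_squares
t=lambda u,v:(195+u/4,150+v/4)
s=lambda u,v:(215+(u-480)*.375,150+v*.375)
def pts(a): # a = strap angle
    d=lambda r,w,z:[r*np.sin(a)+w*np.cos(a),r*np.cos(a)-w*np.sin(a),z]
    return d
T=[([.065,.210,.015],t(43,165)),([.065,-.04,.015],t(347,130)),([-.065,-.04,.015],t(362,285)),([-.065,.21,.015],t(58,321)),([0,.14,.06],t(131,227))]
S=[([0,.14,.06],s(687,217)),([-.02,.068,.097],s(636,158)),([-.065,.21,.015],s(763,241)),([.065,.21,.015],s(713,318)),([.065,-.04,.015],s(518,228))]
def res(p,full=0):
    a=p[3]; d=pts(a); r=[]
    for n,L in(('top',T+[(d(.16,-.015,.101),t(147,72)),(d(.16,.015,.101),t(172,49))]),('scene',S+[(d(.14,0,.101),s(601,247))])):
        r.append(proj(n,fix2w(p,[x[0] for x in L]))-np.array([x[1] for x in L]))
    return np.vstack(r) if full else np.vstack(r).ravel()
o=least_squares(res,[.42,-.05,.05,.8],loss='soft_l1');p=o.x
print(p,'\n',res(p,1).round(1).tolist())
np.save('p.npy',p)
d=pts(p[3])
# lever tip estimate for lever 0..0.25
for l in(0,.12,.25):
    e=1.2-l; w=fix2w(p,d(-.118*np.cos(e),0,.117+.118*np.sin(e)));print(l,w,proj('top',w),proj('scene',w))
print('seen',t(381,246),s(563,31))
for k,v in dict(end=d(.16,0,.093),dish=[0,.14,.06],pin=[-.02,.068,.097],push=d(.11,.015,.093),green1=0).items():
    if v: print(k,fix2w(p,v))
for n,u in dict(g1=(201,155),purple=(245,145),g3=(220,258),g4=(277,264)).items(): print(n,atz('top',u,.045))
print('finial',atz('top',(168,160),.07))
E
```

```text
[ 0.53967902 -0.02821118  0.0936377   0.86834026] 
 [[-0.5, -1.0], [-0.2, -0.0], [0.3, 1.1], [-0.9, -0.3], [-0.9, -0.1], [-1.4, 0.3], [-0.7, -1.0], [-0.8, 0.3], [-0.2, 0.3], [-0.2, -5.1], [0.9, -2.0], [-1.5, -2.7], [-1.3, -0.4]]
0 [[ 0.5097695  -0.05876745  0.22698061]] [[283.44320625 207.23430528]] [[246.56943039 162.50938928]]
0.12 [[ 0.50077491 -0.06795653  0.22107102]] [[286.79124024 210.70053991]] [[245.8002956  161.17921864]]
0.25 [[ 0.49166607 -0.07726233  0.21298303]] [[290.10695564 214.2291186 ]] [[245.0532185  160.43361072]]
seen (290.25, 211.5) (246.125, 161.625)
end [[0.65159959 0.08612948 0.093     ]]
dish [[0.52658889 0.11117551 0.06      ]]
pin [[0.51340858 0.03762091 0.097     ]]
push [[0.62734385 0.03990547 0.093     ]]
g1 [0.69569292 0.19720877 0.045     ]
purple [0.72671519 0.05502828 0.045     ]
g3 [0.36669324 0.13411939 0.045     ]
g4 [ 0.34751979 -0.04407892  0.045     ]
finial [0.67565536 0.29857686 0.07      ]
```

Residuals are about 1 px, so the pose is good: post at (0.540,-0.028), yaw 5.4°, strap about 0.87 rad and lever about 0.2. The pot, greens, purple and spare dish are clear of the path. I'll turn the tool so its x axis is the fixture's x, shut the fingers, raise, and approach.

Call:
{"name": "arm_command", "arguments": {"rows": "1 0 0 -20 0 0 6.6; 1 0 0 -20 0 0 6.6; 1 0 0 -10 0 0 6.5; 1 25 -25 0 0 0 0; 1 25 -25 0 0 0 0"}}

```text
time_s: 0.52
position: [0.2785, -0.4435, 0.2982]
tool_rot: [[0.996, 0.091, 0.0], [0.091, -0.996, -0.0], [0.0, 0.0, -1.0]]
ft_force: [-0.2, 0.1, -0.9]
grip_width: 0.0255
```

Call:
{"name": "arm_command", "arguments": {"rows": "1 28 -28 0 0 0 0; 1 28 -28 0 0 0 0; 1 28 -28 0 0 0 0; 1 28 -28 0 0 0 0; 1 28 -28 0 0 0 0"}}

```text
time_s: 0.93
position: [0.4056, -0.2889, 0.2982]
tool_rot: [[0.996, 0.095, -0.0], [0.095, -0.996, 0.0], [-0.0, -0.0, -1.0]]
ft_force: [0.5, -0.1, -0.7]
grip_width: -0.0
```

Call:
{"name": "arm_command", "arguments": {"rows": "1 28 -28 0 0 0 0; 1 28 -28 0 0 0 0; 1 28 -28 0 0 0 0; 1 28 -28 0 0 0 0; 1 0 0 0 0 0 0"}}

```text
time_s: 1.35
position: [0.5084, -0.1636, 0.2978]
tool_rot: [[0.995, 0.101, 0.0], [0.101, -0.995, 0.002], [0.001, -0.002, -1.0]]
ft_force: [-0.7, 0.4, -0.6]
grip_width: 0.0
```

```bash
cat >> h.py <<'E'
def where():
    p=np.load('p.npy'); o=readout.observe(); d=o['position'][:2]-p[:2]; c,s=np.cos(p[2]),np.sin(p[2]); R=o['tool_rot']
    Rf=np.array([[c,s,0],[-s,c,0],[0,0,1]]); f=o['ft_force']
    print('t',o['time_s'],'fix mm',((c*d[0]+s*d[1])*1e3).round(1),((-s*d[0]+c*d[1])*1e3).round(1),(o['position'][2]*1e3).round(1),'F',(Rf@f).round(1),'w',o['grip_width'],'\n',(Rf@R).round(3))
E
python3 -c "
from h import *
where()"
```

```text
t 1.35 fix mm -43.8 -131.9 297.8 F [-0.6  0.5 -0.6] w 3.8372960144768565e-06 
 [[ 1.     0.007  0.001]
 [ 0.007 -1.     0.002]
 [ 0.001 -0.002 -1.   ]]
```

Call:
{"name": "arm_command", "arguments": {"rows": "1 28 -24 0 0 0 0; 1 28 -24 0 0 0 0; 1 28 -24 0 0 0 0; 1 28 -24 0 0 0 0; 1 28 -24 0 0 0 0"}}

```text
time_s: 1.77
position: [0.6345, -0.0346, 0.2979]
tool_rot: [[0.996, 0.095, -0.001], [0.095, -0.996, 0.0], [-0.001, -0.0, -1.0]]
ft_force: [0.5, -0.2, 0.2]
grip_width: -0.0004
```

Call:
{"name": "arm_command", "arguments": {"rows": "1 10 -30 0 0 0 0; 1 0 -12 20 0 0 0; 1 0 0 30 0 0 0; 1 0 0 30 0 0 0; 1 0 0 0 0 0 0"}}

```text
time_s: 2.18
position: [0.6374, 0.0073, 0.212]
tool_rot: [[0.995, 0.095, -0.011], [0.095, -0.995, 0.002], [-0.011, -0.003, -1.0]]
ft_force: [-0.2, -0.5, -0.8]
grip_width: -0.0001
```

```bash
python3 -c "
from h import *
where()
a=snap('scene','s1.png');b=snap('top','t1.png')
k=lambda i,x,y,w,h:cv2.resize(i[y:y+h,x:x+w],(400,400),interpolation=3)
cv2.imwrite('pics/c1.png',np.hstack([k(a,195,90,180,180),k(b,195,130,120,120)])[:,:,::-1])"
```

```text
t 2.1833 fix mm 100.6 26.3 212.0 F [-0.3 -0.5 -0.8] w -0.0001424750096689065 
 [[ 1.     0.002 -0.011]
 [ 0.002 -1.     0.003]
 [-0.011 -0.003 -1.   ]]
```

View pics/c1.png

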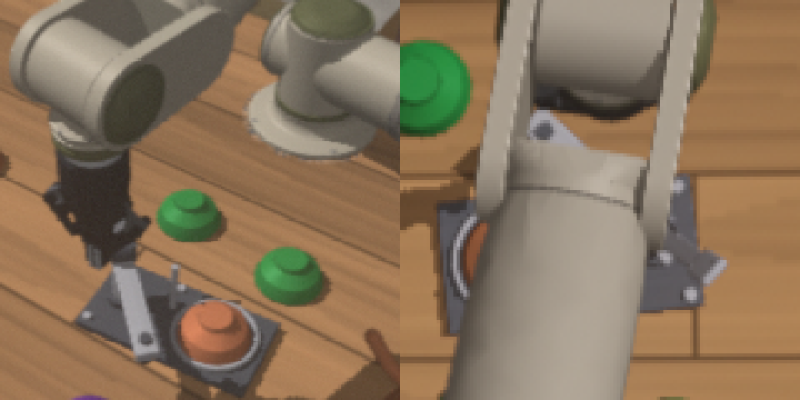

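The gripper is above and beside the strap, and nothing has been touched. The bar runs from the gripper to its end at (148,350) in the left pane, and the pin is at (175,270). Now I'll correct the position and descend.

Call:
{"name": "arm_command", "arguments": {"rows": "1 7 -2 20 0 0 0; 1 0 0 30 0 0 0; 1 0 0 25 0 0 0; 1 0 0 20 0 0 0; 1 0 0 12 0 0 0"}}

```text
time_s: 2.7
position: [0.6469, 0.009, 0.1114]
tool_rot: [[0.996, 0.094, 0.001], [0.094, -0.996, -0.0], [0.001, 0.0, -1.0]]
ft_force: [-0.1, -0.9, -0.3]
grip_width: 0.0002
```

Call:
{"name": "arm_command", "arguments": {"rows": "1 0 0 6 0 0 0; 1 0 0 0 0 0 0"}}

```text
time_s: 2.87
position: [0.6469, 0.0091, 0.106]
tool_rot: [[0.996, 0.094, 0.001], [0.094, -0.996, -0.0], [0.001, 0.0, -1.0]]
ft_force: [-0.3, 0.2, -0.6]
grip_width: -0.0004
```

```bash
python3 -c "
from h import *
where()"
```

```text
t 2.8667 fix mm 110.3 27.1 106.0 F [-0.3  0.2 -0.6] w -0.00037832049416081385 
 [[ 1.     0.001  0.001]
 [ 0.001 -1.    -0.   ]
 [ 0.001  0.    -1.   ]]
```

Call:
{"name": "arm_command", "arguments": {"rows": "1 0 0 9 0 0 0; 1 -6 -6 0 0 0 0; 1 -7 -8 0 0 0 0; 1 -7 -9 0 0 0 0; 1 -7 -9 0 0 0 0"}}

```text
time_s: 3.28
position: [0.6158, 0.0396, 0.097]
tool_rot: [[0.995, 0.095, 0.001], [0.095, -0.995, -0.001], [0.001, 0.001, -1.0]]
ft_force: [0.9, -2.4, -1.1]
grip_width: 0.0001
```

Call:
{"name": "arm_command", "arguments": {"rows": "1 -7 -9 0 0 0 0; 1 -7 -9 0 0 0 0; 1 -8 -6 0 0 0 0; 1 -8 -5 0 0 0 0; 1 -8 -4 0 0 0 0"}}

```text
time_s: 3.7
position: [0.5747, 0.0687, 0.0965]
tool_rot: [[0.995, 0.095, 0.0], [0.095, -0.995, 0.0], [0.0, 0.0, -1.0]]
ft_force: [2.1, -2.5, -0.3]
grip_width: -0.0002
```

```bash
python3 -c "
from h import *
where()"
```

```text
t 3.7 fix mm 44.0 93.2 96.5 F [ 1.8 -2.7 -0.3] w -0.00017632600351680667 
 [[ 1.     0.002  0.   ]
 [ 0.002 -1.    -0.   ]
 [ 0.     0.    -1.   ]]
```

Pushing with about 3 N, as expected. On to the stop in small steps.

Call:
{"name": "arm_command", "arguments": {"rows": "1 -6 -2 0 0 0 0; 1 -5 -2 0 0 0 0; 1 -3 0 0 0 0 0; 1 -2 0 0 0 0 0; 1 0 0 0 0 0 0"}}

```text
time_s: 4.12
position: [0.5589, 0.0706, 0.0963]
tool_rot: [[0.996, 0.095, -0.001], [0.095, -0.996, 0.0], [-0.001, -0.0, -1.0]]
ft_force: [-0.5, 0.8, -0.0]
grip_width: -0.0
```

Call:
{"name": "arm_command", "arguments": {"rows": "1 -2 0 0 0 0 0; 1 0 0 0 0 0 0"}}

```text
time_s: 4.28
position: [0.5572, 0.0703, 0.0963]
tool_rot: [[0.996, 0.095, -0.0], [0.095, -0.996, 0.0], [-0.0, -0.0, -1.0]]
ft_force: [1.2, 0.1, 0.9]
grip_width: 0.0002
```

```bash
python3 -c "
from h import *
where()"
```

```text
t 4.2833 fix mm 26.6 96.4 96.3 F [ 1.2 -0.1  0.9] w 0.0001725556593240354 
 [[ 1.     0.001 -0.   ]
 [ 0.001 -1.     0.   ]
 [-0.    -0.    -1.   ]]
```

Call:
{"name": "arm_command", "arguments": {"rows": "1 -2 0 0 0 0 0; 1 -1.5 0 0 0 0 0; 1 0 0 0 0 0 0"}}

```text
time_s: 4.53
position: [0.5559, 0.0702, 0.0967]
tool_rot: [[0.996, 0.094, 0.006], [0.094, -0.996, 0.001], [0.006, -0.0, -1.0]]
ft_force: [11.1, 2.4, -4.5]
grip_width: 0.0003
```

Call:
{"name": "arm_command", "arguments": {"rows": "1 -2 0 0 0 0 0; 1 0 0 0 0 0 0"}}

```text
time_s: 4.7
position: [0.5554, 0.0701, 0.0969]
tool_rot: [[0.996, 0.094, 0.01], [0.094, -0.996, 0.001], [0.01, -0.0, -1.0]]
ft_force: [18.8, 4.9, -7.2]
grip_width: -0.0001
```

Call:
{"name": "arm_command", "arguments": {"rows": "1 -2 0 0 0 0 0; 1 0 0 0 0 0 0"}}

```text
time_s: 4.87
position: [0.555, 0.07, 0.0972]
tool_rot: [[0.995, 0.094, 0.014], [0.094, -0.996, 0.001], [0.014, -0.0, -1.0]]
ft_force: [23.7, 7.4, -11.1]
grip_width: -0.0003
```

Force rises to 24 N with no motion, so the strap is hard against its stop. Next: back off sideways, rise, and check.

Call:
{"name": "arm_command", "arguments": {"rows": "1 10 0 0 0 0 0; 1 25 0 0 0 0 0; 1 25 0 -20 0 0 0; 1 0 0 -38 0 0 0; 1 0 0 -38 0 0 0"}}

```text
time_s: 5.28
position: [0.6095, 0.0752, 0.1919]
tool_rot: [[0.995, 0.095, -0.004], [0.095, -0.995, -0.0], [-0.004, -0.0, -1.0]]
ft_force: [-0.4, 0.3, 0.8]
grip_width: -0.0
```

Call:
{"name": "arm_command", "arguments": {"rows": "1 20 -10 -30 0 0 0; 1 35 0 0 0 0 0; 1 35 0 0 0 0 0; 1 0 0 0 0 0 0"}}

```text
time_s: 5.62
position: [0.7018, 0.0937, 0.22]
tool_rot: [[0.996, 0.095, -0.0], [0.095, -0.996, -0.0], [-0.0, 0.0, -1.0]]
ft_force: [0.2, -0.5, -0.7]
grip_width: -0.0002
```

Run:
```python
from h import *
where()
a=snap('scene','s2.png');b=snap('top','t2.png')
k=lambda i,x,y,w,h:cv2.resize(i[y:y+h,x:x+w],(400,400),interpolation=3)
cv2.imwrite('pics/c2.png',np.hstack([k(a,215,140,120,120),k(b,195,150,120,120)])[:,:,::-1])
p=np.load('p.npy')
f=lambda n,P:((proj(n,fix2w(p,P))[0]-((215,140) if n=='scene' else (195,150)))*400/120+((0,0) if n=='scene' else (400,0))).round()
for n in('scene','top'):
    print(n,'end',f(n,[0,.16,.101]),'pin',f(n,[-.02,.068,.097]),[f(n,[0,-.118*np.cos(1.2-l),.117+.118*np.sin(1.2-l)]).tolist() for l in(0,.1,.2,.3)])
```

```text
t 5.6167 fix mm 172.8 106.2 220.0 F [ 0.2 -0.5 -0.7] w -0.00019040157657371933 
 [[ 1.     0.001 -0.   ]
 [ 0.001 -1.    -0.   ]
 [-0.     0.    -1.   ]]
scene end [281. 284.] pin [194. 232.] [[69.0, 92.0], [58.0, 92.0], [48.0, 93.0], [39.0, 96.0]]
top end [480. 187.] pin [583. 199.] [[709.0, 149.0], [722.0, 148.0], [734.0, 148.0], [745.0, 148.0]]
```

View pics/c2.png

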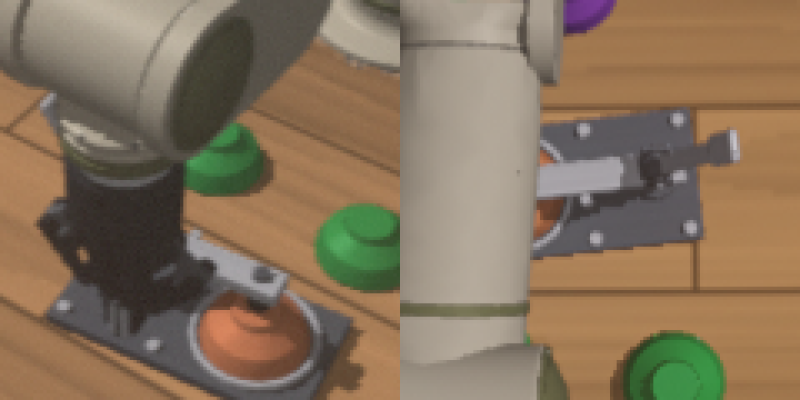

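The strap is home: its end is at about (275,287) against the predicted (281,284), above the dish. The lever tip at (735,147) gives lever ≈ 0.2. Now I'll move over the post, on the strap side of the lever.

Call:
{"name": "arm_command", "arguments": {"rows": "1 -30 17 -10 0 0 0; 1 -33 19 0 0 0 0; 1 -33 19 0 0 0 0; 1 -33 19 0 0 0 0; 1 -33 19 0 0 0 0"}}

```text
time_s: 6.13
position: [0.5425, -0.0146, 0.2325]
tool_rot: [[0.995, 0.095, -0.001], [0.095, -0.995, -0.0], [-0.001, 0.0, -1.0]]
ft_force: [1.2, -1.6, 0.8]
grip_width: 0.0003
```

Call:
{"name": "arm_command", "arguments": {"rows": "1 -10 8 0 0 0 0; 1 0 0 0 0 0 0"}}

```text
time_s: 6.3
position: [0.5337, -0.0243, 0.2332]
tool_rot: [[0.996, 0.092, -0.0], [0.092, -0.996, -0.0], [-0.0, 0.0, -1.0]]
ft_force: [-0.4, 0.2, 0.6]
grip_width: -0.0002
```

```bash
python3 -c "
from h import *
where()"
```

```text
t 6.3 fix mm -5.6 4.4 233.2 F [-0.4  0.3  0.6] w -0.000242006370232027 
 [[ 1.    -0.001 -0.   ]
 [-0.001 -1.    -0.   ]
 [-0.     0.    -1.   ]]
```

Call:
{"name": "arm_command", "arguments": {"rows": "1 5 12 5 0 0 0; 1 0 12 5 0 0 0; 1 0 8 3 0 0 0; 1 0 8 6 0 0 0; 1 0 8 6 0 0 0"}}

```text
time_s: 6.72
position: [0.5466, -0.071, 0.2065]
tool_rot: [[0.995, 0.095, 0.0], [0.095, -0.995, 0.0], [0.0, -0.0, -1.0]]
ft_force: [0.6, 0.9, 5.5]
grip_width: 0.0001
```

Call:
{"name": "arm_command", "arguments": {"rows": "1 0 8 7 0 0 0; 1 0 6 8 0 0 0; 1 0 5 8 0 0 0; 1 0 4 8 0 0 0; 1 0 0 0 0 0 0"}}

```text
time_s: 7.13
position: [0.5481, -0.094, 0.1746]
tool_rot: [[0.996, 0.094, -0.002], [0.094, -0.996, 0.001], [-0.002, -0.001, -1.0]]
ft_force: [-0.3, 0.2, 0.4]
grip_width: -0.0001
```

```bash
python3 -c "
from h import *
where()"
```

```text
t 7.1333 fix mm 2.2 -66.3 174.6 F [-0.3  0.2  0.4] w -0.00011614223390067814 
 [[ 1.     0.001 -0.002]
 [ 0.001 -1.     0.001]
 [-0.002 -0.001 -1.   ]]
```

Call:
{"name": "arm_command", "arguments": {"rows": "1 -2 6 7 0 0 0; 1 0 5 8 0 0 0; 1 0 4 7 0 0 0; 1 0 3 7 0 0 0; 1 0 0 0 0 0 0"}}

```text
time_s: 7.55
position: [0.5464, -0.1067, 0.1444]
tool_rot: [[0.995, 0.096, -0.006], [0.096, -0.995, 0.011], [-0.005, -0.012, -1.0]]
ft_force: [1.4, 21.4, -7.0]
grip_width: -0.0005
```

Call:
{"name": "arm_command", "arguments": {"rows": "1 0 1 6 0 0 0; 1 0 0 5 0 0 0; 1 0 0 3 0 0 0; 1 0 0 0 0 0 0"}}

```text
time_s: 7.88
position: [0.5478, -0.1075, 0.1369]
tool_rot: [[0.995, 0.097, 0.002], [0.097, -0.995, 0.008], [0.003, -0.008, -1.0]]
ft_force: [-9.2, 27.1, 36.4]
grip_width: 0.0005
```

```bash
python3 -c "
from h import *
where()"
```

```text
t 7.8833 fix mm 0.7 -79.7 136.9 F [-6.6 27.8 36.4] w 0.0005062493623140136 
 [[ 1.     0.003  0.003]
 [ 0.003 -1.     0.008]
 [ 0.003 -0.008 -1.   ]]
```

A sideways force of about 25 N suggests a fingertip edge is caught on the paddle's step. I'll lift, move outward onto the paddle, and press straight down.

Call:
{"name": "arm_command", "arguments": {"rows": "1 0 -4 -8 0 0 0; 1 0 0 -12 0 0 0; 1 0 12 -5 0 0 0; 1 0 12 0 0 0 0; 1 0 0 0 0 0 0"}}

```text
time_s: 8.3
position: [0.5502, -0.1351, 0.1579]
tool_rot: [[0.996, 0.093, 0.0], [0.093, -0.996, -0.001], [0.0, 0.001, -1.0]]
ft_force: [-0.8, -0.2, -1.0]
grip_width: -0.0002
```

```bash
python3 -c "
from h import *
where()
a=snap('scene','s3.png');b=snap('top','t3.png')
k=lambda i,x,y,w,h:cv2.resize(i[y:y+h,x:x+w],(400,400),interpolation=3)
cv2.imwrite('pics/c3.png',np.hstack([k(a,200,130,120,120),k(b,205,150,120,120)])[:,:,::-1])"
```

```text
t 8.3 fix mm 0.4 -107.4 157.9 F [-0.8 -0.1 -1. ] w -0.0002428989035373846 
 [[ 1.    -0.001  0.   ]
 [-0.001 -1.    -0.001]
 [ 0.     0.001 -1.   ]]
```

View pics/c3.png

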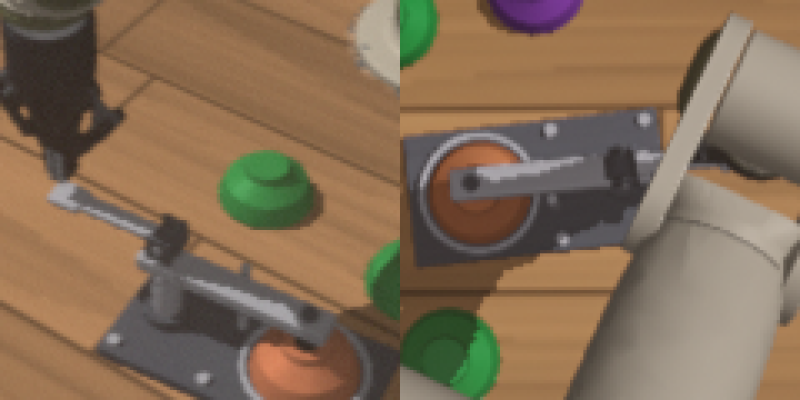

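The lever is nearly level, the strap is over the dish, and the fingertips are just above the paddle at (65,185). Pressing straight down.

Call:
{"name": "arm_command", "arguments": {"rows": "1 0 1 10 0 0 0; 1 0 0 8 0 0 0; 1 0 0 5 0 0 0; 1 0 0 4 0 0 0; 1 0 0 0 0 0 0"}}

```text
time_s: 8.82
position: [0.5521, -0.1335, 0.1373]
tool_rot: [[0.995, 0.096, 0.01], [0.096, -0.995, -0.004], [0.009, 0.005, -1.0]]
ft_force: [-9.5, 5.6, 48.8]
grip_width: 0.0002
```

Call:
{"name": "arm_command", "arguments": {"rows": "1 0 0 3 0 0 0; 1 0 0 2 0 0 0; 1 0 0 0 0 0 0"}}

```text
time_s: 9.07
position: [0.5525, -0.1336, 0.1362]
tool_rot: [[0.995, 0.096, 0.013], [0.096, -0.995, -0.006], [0.013, 0.008, -1.0]]
ft_force: [-18.9, 9.5, 80.6]
grip_width: 0.0001
```

```bash
python3 -c "
from h import *
where()"
```

```text
t 9.0667 fix mm 2.9 -106.2 136.2 F [-17.9  11.3  80.6] w 0.00013709155869319784 
 [[ 1.     0.003  0.013]
 [ 0.003 -1.    -0.008]
 [ 0.013  0.008 -1.   ]]
```

The stop is firm at 80 N, and the tip height of 0.119 puts the lever at about 1.17 or more. I'll release straight up, clear away, and check.

Call:
{"name": "arm_command", "arguments": {"rows": "1 0 0 -5 0 0 0; 1 0 0 -15 0 0 0; 1 0 0 -35 0 0 0; 1 0 10 -35 0 0 0; 1 -25 30 0 0 0 0"}}

```text
time_s: 9.48
position: [0.5326, -0.174, 0.2216]
tool_rot: [[0.995, 0.1, 0.01], [0.1, -0.995, -0.004], [0.01, 0.005, -1.0]]
ft_force: [1.1, -0.4, -0.1]
grip_width: -0.0
```

Call:
{"name": "arm_command", "arguments": {"rows": "1 -28 28 0 0 0 0; 1 -28 28 0 0 0 0; 1 -28 28 0 0 0 0; 1 -28 28 0 0 0 0; 1 0 0 0 0 0 0"}}

```text
time_s: 9.9
position: [0.4245, -0.3017, 0.2151]
tool_rot: [[0.996, 0.089, -0.002], [0.089, -0.996, -0.0], [-0.002, -0.0, -1.0]]
ft_force: [0.3, -0.4, 0.4]
grip_width: 0.0002
```

Run:
```python
from h import *
where()
a=snap('scene','s4.png');b=snap('top','t4.png')
k=lambda i,x,y,w,h:cv2.resize(i[y:y+h,x:x+w],(400,400),interpolation=3)
cv2.imwrite('pics/c4.png',np.hstack([k(a,215,155,100,100),k(b,205,155,100,100)])[:,:,::-1])
p=np.load('p.npy')
f=lambda n,P:((proj(n,fix2w(p,P))[0]-((215,155) if n=='scene' else (205,155)))*4+((0,0) if n=='scene' else (400,0))).round().tolist()
for n in('scene','top'):
    print(n,'dish',f(n,[0,.14,.06]),'end',f(n,[0,.16,.0945]),'levertip top edge',[(l,f(n,[0,-.118*np.cos(1.2-l),.117-.0056*l+.118*np.sin(1.2-l)+.005])) for l in(1.0,1.1,1.15,1.2)])
```

```text
t 9.9 fix mm -140.2 -261.5 215.1 F [ 0.3 -0.4  0.4] w 0.00018523213736537585 
 [[ 1.    -0.004 -0.002]
 [-0.004 -1.     0.   ]
 [-0.002 -0.    -1.   ]]
scene dish [307.0, 307.0] end [337.0, 287.0] levertip top edge [(1.0, [3.0, 106.0]), (1.1, [2.0, 118.0]), (1.15, [2.0, 123.0]), (1.2, [3.0, 129.0])]
top dish [488.0, 207.0] end [457.0, 206.0] levertip top edge [(1.0, [824.0, 162.0]), (1.1, [825.0, 164.0]), (1.15, [824.0, 165.0]), (1.2, [824.0, 166.0])]
```

View pics/c4.png

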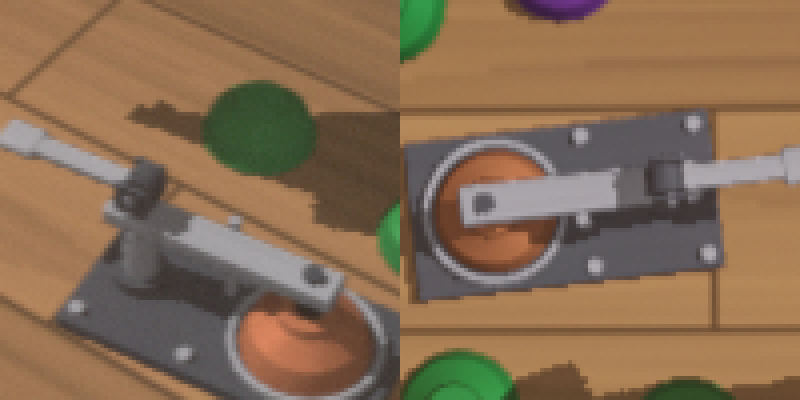

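```bash
python3 -c "
from h import *
print(env.close_job())"
```

```text
the job is handed in; nothing more can be done
None
```

I swung the strap home with the shut fingers, then pushed the cam lever down, backed the arm clear and handed the job in at about 9.9 s. No verdict was reported.

- **Strap:** it rests against its stop. The finger force rose to about 24 N there with almost no movement, and the last picture shows the strap end within 1–2 px of the home position.
- **Lever:** the first push caught sideways on the lever, probably at the paddle's edge, with a side force of about 28 N. I lifted off, moved out onto the paddle and pressed straight down to about 80 N.
    - The fingertip height then gave about 1.17 rad, which disagreed slightly with the 1.2 rad stop; the last picture gave about 1.19. Both are past the 1.12 needed.
- **Dish and bystanders:** the dish sat in its ring, with no shift visible in the last picture. The fingers never came near the pot, finial, spare dish or hammer, but I did not re-measure their positions at the end.
- **Pad force:** I could not measure it directly. I infer the pad is bearing on the dish from the lever angle, since it meets the dish at about 1.07.

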